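# Weigh the jar behind the reagent bottles

## Robot

A 6-joint arm with a two-finger parallel gripper is mounted at the origin on the work surface. World frame = base frame: x ahead of the robot, y to its left, z up, the work surface at z = 0. Lengths are in m, angles in rad, forces in N, time in s.
With the tool pointing down it reaches from about 0.325 to 0.9 m from the base axis. Payload 6.1 kg.
Tool frame: the origin (TCP) lies on the mounting face of the last link; the fingertips stand ctrl.tcp_to_tips ahead of it and the grasp point (between the pads) lies 155 mm ahead of it (ctrl.tcp_to_tips is the distance from the TCP to the fingertips, in m); z points along the fingers, y is the line along which they close (so a half turn about z gives the same grasp; the last joint's range is limited). The gripper opens to 85 mm and grips with 20 to 120 N. Pads are 22 mm wide; open, the fingers measure 114 mm over their backs; the gripper's body (76 mm by 85 mm) begins 54 mm behind the grasp point. The pads swing forward as they close: fully open they stand 13 mm farther back than shut.
Start: joints at [-1.265, 0.22, 1.526, -0, 1.395, -0.126], TCP at [0.262, -0.568, 0.405] pointing down, gripper open.
Joint ranges: [-2.98, 2.98], [-0.91, 2.08], [0.09, 2.57], [-1.24, 4.39], [0.2, 2.65], [-2.68, 2.68]. Speed limits (rad/s): [2.57, 2.57, 3.01, 3.14, 3.14, 3.14].

## Interface

Orientations are given as a unit quaternion [x, y, z, w].
In Python, from bench import ctrl gives the robot as it stands. The module is installed in compiled form; this text tells all that it offers.
- The arm moves only by the tool step_arm, never from a script. Its argument "rows" is a list of rows, each an object of numbers: "x", "y", "z": the shift along the tool's x, y, z each as a share of 10 cm, from -1 to 1; "spin": the turn about the tool's z as a share of 180 degrees, from -1 to 1. In form: [{"x": .., "y": .., "z": .., "spin": ..}, ...]. A call has 1 to 8 rows; each row is the pose to reach, as a shift and turn from the pose commanded when the call began, along the tool's axes at that moment, turning the shorter way round; what a row does not reach only later rows make up. A row lasts 1/10 s, in which the tool goes at most 50 mm and 8.59 degrees, less where a joint would pass 70% of its speed; a pose out of reach is approached as far as the arm can. A call with a number of a shift or a turn outside -1 to 1 is refused whole. A call with a gripper value outside its range is refused whole. "jaw" is the opening, from 0 (shut) to 1 (fully open), set as the call begins (left out, the last holds). The fingers move at their own pace and stop on an object; "squeeze" is the grip in N (left out, the last holds). Time passes only in rows, so rows that repeat a pose let the fingers close. It gives the time, the measured TCP pose, the force, the opening and the grip force at its end, in the units of the state.
- ctrl.observe(): the state, without advancing time (a new reading comes with each control period).
- ctrl.read_camera(name): name is "scene" or "top" or "wrist"; returns (picture, depth): 400x640x3 uint8, red, green, blue; 400x640 float32, m along the optical axis (not along the pixel's ray), 0 where there is no reading.
- ctrl.camera_model(name): a dict with "intrinsics" (3x3 intrinsics, pixels), "camera_from_world" (4x4, takes a point from world to camera coordinates); the wrist camera has in their place "tool_from_camera" (4x4, takes a point from camera to tool coordinates, whose origin is the TCP and whose axes are the flange's). Camera axes: x right, y down, z forward; pixel columns grow to the right and rows downward; lengths in m; the calibration is good to about 2 mm. A picture is of the moment at which its call begins: read the wrist's pose just before it. camera_model takes no time and is no camera call.
- ctrl.sign_off(): hands the job in; it is judged then, once.
Trained networks look in the newest picture that a camera, given by its name, has taken for a name from the list of things; names that differ only in an ending like _2 or _b are one class to them, and where a whole thing is asked for, a point or a joint stands for the part that bears it (a point fixed in the world has none). Each returns a list of dicts, best first, with "p" (0 to 1); they miss things now and then, are a little off and sometimes report something else, mostly with a low value. They report only what shows in the picture. A call takes as long as a camera call. They do not tell look-alikes from the thing itself.
- ctrl.recognise(name, camera): "position" ([x, y, z] in m, in the coordinates of the camera as it stood for that picture, good to about 4 mm: the middle of the surface that is visible of it).
The state is a dict: "t": time; "joint_positions": joint angles; "joint_vel": joint speeds; "joint_torque": joint torques, N m; "tool_pos": TCP position; "tool_rot": TCP orientation; "force": force on the tool from outside, world axes, zero at the start; "torque": the same for the moment, N m; "gripper_width": finger opening in m; "grip_force": force on a finger pad.
Only numpy, scipy, OpenCV 4.12 (cv2) and the standard library are available. Lean on these libraries where they do the work, as an engineer would, in place of code of your own. Each camera call takes 0.05 s, during which the arm holds its last target. There are 200 camera calls.

## Task

The small amber sample jar stands behind the two white reagent bottles in the grey reagent tray. First clear both bottles out of its way and stand them in the steel side tray; then, with the bottles still there, set the jar gently upright in the middle of the balance's round pan; then put each bottle back upright on the very spot in the reagent tray where it stood at the start, and let go. Leave the beaker and the crucible in the reagent tray as they are and let nothing tip over.

Things in the scene. Friction and masses are not known exactly. Their poses are not given: they have to be found in the camera images.
- round_bottle: Round white plastic bottle with a round blue cap: body 58 mm in diameter and straight from the bottom to 104 mm up, cap 35 mm in diameter, 140 mm tall in all, about 0.22 kg. Origin: centre of its underside; z up along its axis.
- square_bottle: Square white plastic bottle with the same round blue cap: body 52 x 52 mm (sides along its x and y axes) and straight from the bottom to 104 mm up, cap 35 mm in diameter, 140 mm tall in all, about 0.24 kg. Origin: centre of its underside; z up along its axis.
- sample_jar: Small round amber glass jar with a white lid, 55 mm tall: glass 44 mm in diameter to 40 mm up, lid 46 mm in diameter from 40 to 55 mm, about 0.12 kg. It stands behind (farther from the robot than) the two bottles, close to both, behind the gap between them. Origin: centre of its underside; z up.
- beaker: Small open glass beaker, 44 mm in diameter, 55 mm tall, standing loose in the reagent tray at one end of the back row. To be left alone. Origin: centre of its underside.
- crucible: Small white ceramic bowl-shaped crucible, 44 mm across the rim, 32 mm tall, standing loose in the reagent tray at the other end of the back row. To be left alone. Origin: centre of its underside.
- reagent_tray: Shallow grey plastic tray fixed to the bench, 200 mm (its x) x 260 mm (its y), rim 12 mm high, walls 4 mm, flat floor 4 mm above the bench. Two bottles stand in its front row (towards its -x), the jar, beaker and crucible in its back row. Origin: centre of its underside, on the bench; z up.
- side_tray: Empty steel tray fixed to the bench beside the reagent tray (on the other side from the balance), 170 mm (its x) x 200 mm (its y), rim 20 mm high, walls 4 mm, flat floor 4 mm above the bench. Both bottles fit in it side by side. Origin: centre of its underside, on the bench; z up.
- balance: White laboratory balance with a round steel pan, fixed to the bench on the other side of the reagent tray. Pan rigid, 96 mm in diameter, flat top 65 mm above the bench. Housing 51 mm high, reaching from the pan's centre 150 mm along its -x (display end), 90 mm along +x, 90 mm to either side. Origin: on the bench straight below the pan's centre; z up.
There are look-alikes about, which are no part of the job. What is shaped like the sample_jar but green is not meant.

How it is judged:
On the way, in this order (a step that is already met when the one before it is completed fails the run):
1. both bottles stand upright, released and at rest in the side tray while the jar is still in the reagent tray (x of round_bottle in the frame of side_tray between -0.075 and 0.075 m and y of round_bottle in the frame of side_tray between -0.09 and 0.09 m and z of round_bottle in the frame of side_tray between -0.002 and 0.01 m and angle between each of round_bottle, square_bottle's own z axis and vertical below 0.12 rad and linear speed of each of round_bottle, square_bottle below 0.02 m/s and angular speed of each of round_bottle, square_bottle below 0.2 rad/s and x of square_bottle in the frame of side_tray between -0.075 and 0.075 m and y of square_bottle in the frame of side_tray between -0.09 and 0.09 m and z of square_bottle in the frame of side_tray between -0.002 and 0.01 m and contact force between each of round_bottle, square_bottle and the fingers below 0.1 N and x of sample_jar in the frame of reagent_tray between -0.1 and 0.1 m and y of sample_jar in the frame of reagent_tray between -0.13 and 0.13 m and z of sample_jar in the frame of reagent_tray between -0.002 and 0.012 m), for 0.2 s.
2. the jar stands upright and released in the middle of the balance pan while both bottles are still in the side tray (horizontal distance between sample_jar and balance below 0.015 m and z of sample_jar in the frame of balance between 0.061 and 0.071 m and angle between each of sample_jar, round_bottle, square_bottle's own z axis and vertical below 0.12 rad and linear speed of each of sample_jar, round_bottle, square_bottle below 0.02 m/s and angular speed of each of sample_jar, round_bottle, square_bottle below 0.2 rad/s and contact force between sample_jar and the fingers below 0.1 N and x of round_bottle in the frame of side_tray between -0.075 and 0.075 m and y of round_bottle in the frame of side_tray between -0.09 and 0.09 m and z of round_bottle in the frame of side_tray between -0.002 and 0.01 m and x of square_bottle in the frame of side_tray between -0.075 and 0.075 m and y of square_bottle in the frame of side_tray between -0.09 and 0.09 m and z of square_bottle in the frame of side_tray between -0.002 and 0.01 m), for 0.2 s.
At the end, for the whole second after the job is handed in: The jar stands upright, released and at rest on the balance pan with its axis within 15 mm of the pan's centre; each bottle stands upright, released and at rest within 15 mm of where it stood at the start (horizontal distance between sample_jar and balance below 0.015 m and z of sample_jar in the frame of balance between 0.061 and 0.071 m and angle between each of sample_jar, round_bottle, square_bottle's own z axis and vertical below 0.12 rad and linear speed of each of sample_jar, round_bottle, square_bottle below 0.02 m/s and angular speed of each of sample_jar, round_bottle, square_bottle below 0.2 rad/s and contact force between each of sample_jar, round_bottle, square_bottle and the fingers below 0.1 N and distance of each of round_bottle, square_bottle from where it was at the start of the episode below 0.015 m); the robot touches nothing.
It fails at once if the beaker was shifted by more than 20 mm or tipped (distance of beaker from where it was at the start of the episode above 0.02 m or angle between beaker's own z axis and vertical above 0.5 rad).
It fails at once if the crucible was shifted by more than 20 mm or tipped (distance of crucible from where it was at the start of the episode above 0.02 m or angle between crucible's own z axis and vertical above 0.5 rad).
It fails at once if a bottle or the jar tipped over (angle between any of round_bottle, square_bottle, sample_jar's own z axis and vertical above 0.7 rad).
It fails at once if the jar was dropped onto the balance from more than about 13 mm, or pressed on it with over 40 N (contact force between sample_jar and balance above 40 N or (horizontal distance between sample_jar and balance below 0.08 m and contact force between sample_jar and the fingers below 0.05 N and linear speed of sample_jar above 0.5 m/s)).
It also fails if it takes over 136 s, if anything falls off the work surface, if the arm or the gripper's body presses on something with over 40 N, if the wrist force passes 120 N, or if a joint passes its speed limit or range.

## Working session

There is one attempt and no reset: what is moved stays moved. The work goes in short steps, Python scripts to look and compute and a tool call to move; the robot and the scene stay as the last step left them, time stands still between calls to the robot, and variables do not carry over. Pictures are saved under pics/ and viewed, at most 14 in all, crops included, and the job is handed in when it is done.

Besides the shell and the picture viewer there is one more tool, called after "Request:" as name(argument=value, ...), one argument or row to a line, values as JSON. step_arm: Moves the arm, as the interface text tells. Its arguments: {"type":"object","properties":{"rows":{"type":"array","items":{"type":"object","properties":{"x":{"type":"number","minimum":-1,"maximum":1},"y":{"type":"number","minimum":-1,"maximum":1},"z":{"type":"number","minimum":-1,"maximum":1},"spin":{"type":"number","minimum":-1,"maximum":1}}}},"jaw":{"type":"number"},"squeeze":{"type":"number"}},"required":["rows"]}

```bash
mkdir -p pics; cat > h.py <<'E'
import numpy as np, cv2
from bench import ctrl
from scipy.spatial.transform import Rotation as R
def T_cam(n):
    m=ctrl.camera_model(n)
    if n=="wrist":
        s=ctrl.observe();T=np.eye(4);T[:3,:3]=R.from_quat(s["tool_rot"]).as_matrix();T[:3,3]=s["tool_pos"]
        return m["intrinsics"],T@np.array(m["tool_from_camera"])
    return m["intrinsics"],np.linalg.inv(m["camera_from_world"])
def cloud(n):
    K,T=T_cam(n); K=np.array(K); im,d=ctrl.read_camera(n)
    v,u=np.mgrid[:d.shape[0],:d.shape[1]]
    P=np.stack([(u-K[0,2])/K[0,0]*d,(v-K[1,2])/K[1,1]*d,d],-1)
    W=P@T[:3,:3].T+T[:3,3]; W[d==0]=np.nan
    return im,W,T,K
def save(im,f): cv2.imwrite(f,im[...,::-1])
def st():
    s=ctrl.observe(); e=R.from_quat(s["tool_rot"]).as_matrix()
    print("t",round(s["t"],2),"pos",np.round(s["tool_pos"],4),"x",np.round(e[:,0],3),"y",np.round(e[:,1],3),"z",np.round(e[:,2],3),"F",np.round(s["force"],1),"w",round(s["gripper_width"],4),"g",round(s["grip_force"],1))
E
python3 - <<'E'
from h import *
st(); print(ctrl.tcp_to_tips)
for n in("top","scene"):
    im,W,T,K=cloud(n); save(im,f"pics/{n}0.png"); np.savez(f"{n}0.npz",im=im,W=W,T=T,K=K)
    print(n,np.round(T,3).tolist(),np.round(K,1).tolist())
    for o in["round_bottle","square_bottle","sample_jar","beaker","crucible","reagent_tray","side_tray","balance"]:
        for r in ctrl.recognise(o,n)[:4]:
            p=np.array(r["position"]); uv=K@p/p[2]
            print(o,round(r["p"],2),np.round(T[:3,:3]@p+T[:3,3],3),uv[:2].astype(int))
E
```

```text
t 0.0 pos [ 0.2615 -0.5674  0.4036] x [0.908 0.419 0.   ] y [ 0.419 -0.908 -0.002] z [-0.001  0.002 -1.   ] F [-0.1  0.2 -0.2] w 0.0852 g 0.0
0.1734
top [[0.023, -0.989, 0.148, 0.435], [-1.0, -0.022, 0.008, -0.016], [-0.004, -0.148, -0.989, 1.146], [0.0, 0.0, 0.0, 1.0]] [[496.8, 0.0, 318.5], [0.0, 496.8, 198.3], [0.0, 0.0, 1.0]]
round_bottle 0.84 [ 0.543 -0.039  0.111] [332 220]
square_bottle 0.68 [0.542 0.042 0.107] [294 220]
sample_jar 0.85 [ 0.608 -0.     0.059] [315 193]
sample_jar 0.78 [ 0.732 -0.01   0.05 ] [321 140]
sample_jar 0.25 [0.522 0.314 0.002] [178 231]
beaker 0.78 [ 0.628 -0.081  0.027] [351 187]
crucible 0.56 [0.622 0.106 0.02 ] [269 189]
reagent_tray 0.7 [0.566 0.006 0.007] [312 214]
side_tray 0.81 [ 0.522  0.314 -0.001] [179 231]
balance 0.88 [ 0.433 -0.326  0.051] [463 276]
scene [[0.073, 0.819, -0.569, 1.093], [0.997, -0.057, 0.047, -0.037], [0.006, -0.571, -0.821, 0.78], [0.0, 0.0, 0.0, 1.0]] [[401.2, 0.0, 314.2], [0.0, 401.2, 205.6], [0.0, 0.0, 1.0]]
round_bottle 0.71 [ 0.563 -0.043  0.097] [291 185]
square_bottle 0.85 [0.569 0.045 0.096] [332 185]
sample_jar 0.84 [ 0.621 -0.003  0.062] [311 215]
sample_jar 0.7 [0.605 0.013 0.001] [318 223]
sample_jar 0.61 [ 0.74  -0.011  0.058] [311 266]
beaker 0.69 [ 0.616 -0.087  0.04 ] [273 221]
reagent_tray 0.72 [ 0.611  0.011 -0.   ] [317 226]
balance 0.78 [ 0.474 -0.326  0.05 ] [169 173]
```

```bash
python3 - <<'E'
from h import *
a=cv2.imread("pics/top0.png"); b=cv2.imread("pics/scene0.png")
cv2.imwrite("pics/c1.png",cv2.resize(a[110:260,230:400],None,fx=4,fy=4,interpolation=3)[:600])
z=np.load("top0.npz"); W=z["W"]
# circles / rects
def pts(zl,zh,xl,xh,yl,yh):
    m=(W[...,2]>zl)&(W[...,2]<zh)&(W[...,0]>xl)&(W[...,0]<xh)&(W[...,1]>yl)&(W[...,1]<yh); return W[m]
def rep(n,P):
    if len(P)<5: print(n,len(P));return
    (c,r)=cv2.minEnclosingCircle(P[:,:2].astype(np.float32)); q=cv2.minAreaRect(P[:,:2].astype(np.float32))
    print(n,len(P),"med",np.round(np.median(P,0),4),"circ",np.round(c,4),round(r,4),"rect",np.round(q[0],4),np.round(q[1],4),round(q[2],1))
rep("capR",pts(.13,.16,.4,.7,-.1,0)); rep("capS",pts(.13,.16,.4,.7,0,.1))
rep("shR",pts(.1,.125,.4,.7,-.1,0)); rep("shS",pts(.1,.125,.4,.7,0,.1))
rep("jar",pts(.052,.07,.57,.68,-.05,.05)); rep("jar2",pts(.05,.07,.69,.8,-.1,.1))
rep("pan",pts(.0595,.075,.25,.6,-.45,-.2)); rep("side",pts(.014,.03,.35,.75,.17,.45)); rep("house",pts(.04,.058,.2,.75,-.5,-.17))
rep("beak",pts(.045,.07,.57,.7,-.13,-.055)); rep("cruc",pts(.02,.04,.57,.7,.06,.13))
E
```

```text
capR 249 med [ 0.5473 -0.0443  0.1434] circ [ 0.5483 -0.0451] 0.0189 rect [ 0.5485 -0.0454] [0.0352 0.0351] 0.9
capS 250 med [0.547  0.049  0.1436] circ [0.5477 0.0493] 0.0189 rect [0.5477 0.0489] [0.0358 0.0359] 46.8
shR 324 med [ 0.5413 -0.0434  0.1109] circ [ 0.5483 -0.0454] 0.0291 rect [ 0.548  -0.0453] [0.055  0.0554] 45.8
shS 351 med [0.5394 0.046  0.1081] circ [0.5473 0.0497] 0.0346 rect [0.5473 0.0496] [0.0516 0.0509] 1.6
jar 325 med [ 0.6086 -0.0015  0.0585] circ [ 0.6087 -0.0019] 0.023 rect [ 0.6078 -0.0012] [0.0431 0.0444] 1.3
jar2 312 med [ 0.7348 -0.0106  0.0546] circ [ 0.761  -0.0444] 0.0655 rect [ 0.7537 -0.0479] [0.0446 0.1292] 26.6
pan 1557 med [ 0.4681 -0.333   0.0648] circ [ 0.4293 -0.3284] 0.0875 rect [ 0.4351 -0.3434] [0.165  0.0951] 17.6
side 655 med [0.5182 0.3207 0.0192] circ [0.5169 0.3124] 0.1304 rect [0.5177 0.3127] [0.2016 0.1702] 88.8
house 7535 med [ 0.4156 -0.3252  0.0508] circ [ 0.4382 -0.3317] 0.1456 rect [ 0.4389 -0.3309] [0.1793 0.2403] 88.0
beak 114 med [ 0.6324 -0.0873  0.0571] circ [ 0.6265 -0.0847] 0.0222 rect [ 0.6263 -0.0853] [0.0421 0.0403] 0.6
cruc 140 med [0.6259 0.1049 0.0327] circ [0.6189 0.1   ] 0.0217 rect [0.6187 0.1002] [0.04   0.0393] 1.8
```

View pics/top0.png

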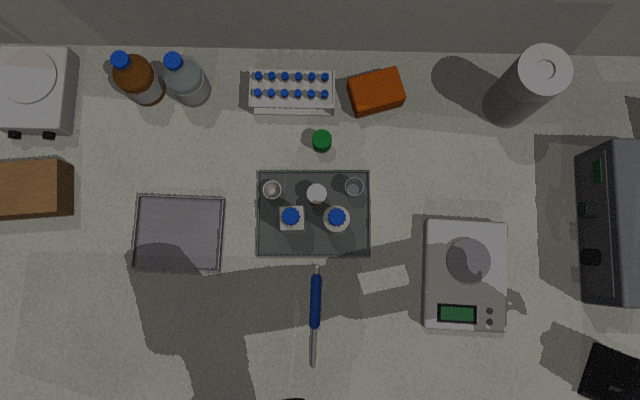

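View pics/scene0.png

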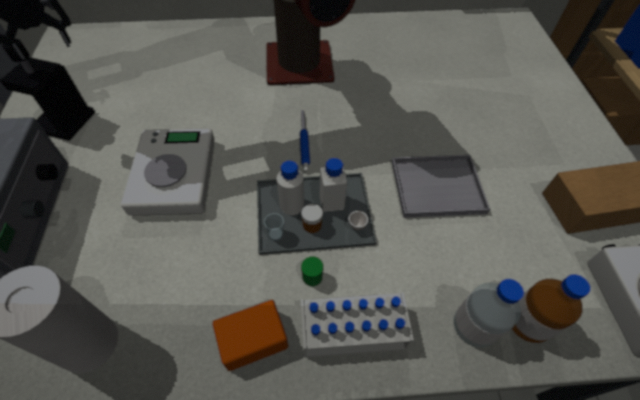

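View pics/c1.png

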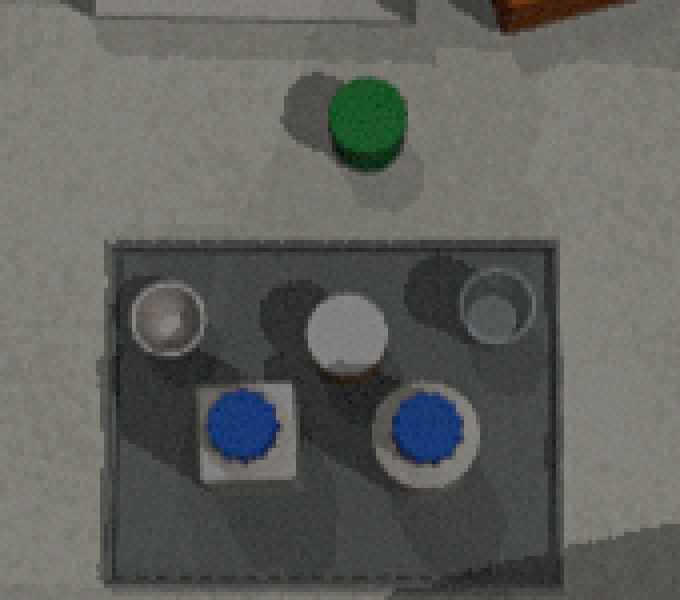

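Candidates for the jar, in top-view pixels: white lid on amber (315,193) and all-green jar (321,140). The crop at (348,335) confirms the white-lid jar standing behind the gap between the bottles. The green jar is the look-alike. The bottles' blue caps are at (290,216) for the square one and (336,217) for the round one, the crucible is at (272,189) and the beaker at (353,186). The side tray is at (179,232) and the pan at (468,260).

Request:
step_arm(
  rows=[
    {"x": 0.25, "y": -0.25, "spin": 0.04},
    {"x": 0.5, "y": -0.5, "spin": 0.08},
    {"x": 0.75, "y": -0.75, "spin": 0.12},
    {"x": 1, "y": -1, "spin": 0.138},
    {"x": 1, "y": -1, "spin": 0.138},
  ],
  jaw=1,
  squeeze=40,
)

```text
invalid input
```

```bash
python3 - <<'E'
from h import *
from scipy.optimize import least_squares
st()
z=np.load("top0.npz"); W=z["W"].reshape(-1,3)
P=W[(W[:,2]>.0595)&(W[:,2]<.08)&(W[:,0]>.405)&(W[:,0]<.54)&(abs(W[:,1]+.33)<.07)]
c,r=cv2.minEnclosingCircle(P[:,:2].astype(np.float32)); print("pan",c,r,P.mean(0),len(P))
P=P[np.hypot(*(P[:,:2]-np.median(P[:,:2],0)).T)<.053]
c,r=cv2.minEnclosingCircle(P[:,:2].astype(np.float32)); print("pan",c,r,P.mean(0),len(P))
E
```

```text
t 0.9 pos [ 0.2616 -0.5676  0.4048] x [0.908 0.419 0.   ] y [ 0.419 -0.908  0.   ] z [ 0. -0. -1.] F [ 0.2 -0.6  0.5] w 0.0854 g 0.0
pan (0.4679551422595978, -0.33330294489860535) 0.048709381371736526 [ 0.46831235 -0.33297161  0.06485157] 1556
pan (0.4679551422595978, -0.33330294489860535) 0.048709381371736526 [ 0.46831235 -0.33297161  0.06485157] 1556
```

Pan centre is (0.468, -0.333), radius 48.7 mm, which matches the given size. I'll retry the move with every key filled in.

Request:
step_arm(
  rows=[
    {"x": 0.25, "y": -0.25, "z": 0, "spin": 0.04},
    {"x": 0.5, "y": -0.5, "z": 0, "spin": 0.08},
    {"x": 0.75, "y": -0.75, "z": 0, "spin": 0.12},
    {"x": 1, "y": -1, "z": 0, "spin": 0.138},
    {"x": 1, "y": -1, "z": 0, "spin": 0.138},
  ],
  jaw=1,
  squeeze=40,
)

```text
t: 1.4
tool_pos: [0.3118, -0.4319, 0.4047]
tool_rot: [1.0, 0.0, 0.0, -0.001]
force: [0.4, -1.0, 0.3]
gripper_width: 0.0852
grip_force: 0.0
```

Request:
step_arm(
  rows=[
    {"x": 0.25, "y": -0.5, "z": 0, "spin": 0},
    {"x": 0.5, "y": -1, "z": 0, "spin": 0},
  ],
)

```text
t: 1.6
tool_pos: [0.3553, -0.3456, 0.4049]
tool_rot: [1.0, -0.002, 0.0, 0.0]
force: [1.0, -0.7, 0.5]
gripper_width: 0.0857
grip_force: 0.0
```

Request:
step_arm(
  rows=[
    {"x": 0.25, "y": -0.5, "z": 0, "spin": 0},
    {"x": 0.5, "y": -1, "z": 0, "spin": 0},
  ],
)

```text
t: 1.8
tool_pos: [0.4007, -0.2552, 0.4051]
tool_rot: [1.0, -0.001, 0.0, 0.0]
force: [1.2, 0.4, -0.7]
gripper_width: 0.0854
grip_force: 0.0
```

Request:
step_arm(
  rows=[
    {"x": 0.25, "y": -0.5, "z": 0, "spin": 0},
    {"x": 0.5, "y": -1, "z": 0, "spin": 0},
  ],
)

```text
t: 2.0
tool_pos: [0.4458, -0.1656, 0.4052]
tool_rot: [1.0, -0.001, 0.001, 0.0]
force: [2.3, 0.1, 0.6]
gripper_width: 0.0859
grip_force: 0.0
```

Request:
step_arm(
  rows=[
    {"x": 0.25, "y": -0.5, "z": 0, "spin": 0},
    {"x": 0.5, "y": -1, "z": 0, "spin": 0},
  ],
)

```text
t: 2.2
tool_pos: [0.4908, -0.0761, 0.4052]
tool_rot: [1.0, -0.001, 0.001, 0.0]
force: [0.5, -0.2, -0.4]
gripper_width: 0.0855
grip_force: 0.0
```

Request:
step_arm(
  rows=[
    {"x": 0.18, "y": -0.4, "z": 0.2, "spin": 0},
    {"x": 0.36, "y": -0.81, "z": 0.4, "spin": 0},
    {"x": 0.36, "y": -0.81, "z": 0.4, "spin": 0},
    {"x": 0.36, "y": -0.81, "z": 0.4, "spin": 0},
  ],
)

```text
t: 2.6
tool_pos: [0.5265, 0.004, 0.364]
tool_rot: [1.0, 0.001, -0.001, 0.0]
force: [0.0, -0.2, 0.1]
gripper_width: 0.0854
grip_force: 0.0
```

```bash
python3 - <<'E'
from h import *
st(); im,W,T,K=cloud("wrist"); save(im,"pics/w1.png")
def pts(zl,zh,yl,yh):
    m=(W[...,2]>zl)&(W[...,2]<zh)&(abs(W[...,0]-.55)<.08)&(W[...,1]>yl)&(W[...,1]<yh); return W[m]
for n,a in dict(capS=(.135,.16,.01,.1),capR=(.135,.16,-.1,-.01),shS=(.095,.12,.01,.1),shR=(.095,.12,-.1,-.01)).items():
    P=pts(*a)
    if len(P)>20: print(n,len(P),P.mean(0),cv2.minEnclosingCircle(P[:,:2].astype(np.float32)),cv2.minAreaRect(P[:,:2].astype(np.float32)))
E
```

```text
t 2.6 pos [0.5265 0.004  0.364 ] x [ 1.     0.001 -0.002] y [ 0.001 -1.     0.   ] z [-0.002 -0.    -1.   ] F [ 0.  -0.2  0.1] w 0.0854 g 0.0
capS 2753 [0.54810152 0.04902158 0.14235147] ((0.5466552376747131, 0.049397144466638565), 0.019392849877476692) ((0.546534538269043, 0.04986143857240677), (0.03673519566655159, 0.03697574883699417), 78.55670928955078)
capR 2756 [ 0.54889527 -0.04349594  0.1422569 ] ((0.5473095178604126, -0.04444584250450134), 0.019311226904392242) ((0.5474389791488647, -0.04445858299732208), (0.036898404359817505, 0.03676154091954231), 0.27826347947120667)
shS 2638 [0.55757645 0.04276929 0.10724261] ((0.5470367670059204, 0.04940839111804962), 0.034691471606492996) ((0.546596884727478, 0.049703314900398254), (0.05239936336874962, 0.051872991025447845), 3.72232723236084)
shR 2520 [ 0.55822015 -0.03646185  0.10942078] ((0.5477867126464844, -0.04426346719264984), 0.029059292748570442) ((0.5513424277305603, -0.04129801690578461), (0.04792327433824539, 0.05768277123570442), 40.64043426513672)
```

Request:
step_arm(
  rows=[
    {"x": 0.1, "y": -0.23, "z": 0, "spin": 0},
    {"x": 0.205, "y": -0.456, "z": 0, "spin": 0},
    {"x": 0.205, "y": -0.456, "z": 0, "spin": 0},
    {"x": 0.205, "y": -0.456, "z": 0, "spin": 0},
    {"x": 0.205, "y": -0.456, "z": 0.14, "spin": 0},
    {"x": 0.205, "y": -0.456, "z": 0.14, "spin": 0},
  ],
  jaw=0.87,
)

```text
t: 3.25
tool_pos: [0.5458, 0.0478, 0.3484]
tool_rot: [1.0, -0.002, -0.002, 0.0]
force: [0.5, 0.2, -0.7]
gripper_width: 0.0743
grip_force: 0.0
```

Request:
step_arm(
  rows=[
    {"x": 0, "y": 0, "z": 0.25, "spin": 0},
    {"x": 0, "y": 0, "z": 0.5, "spin": 0},
    {"x": 0, "y": 0, "z": 0.75, "spin": 0},
    {"x": 0, "y": 0, "z": 0.98, "spin": 0},
    {"x": 0, "y": 0, "z": 0.98, "spin": 0},
    {"x": 0, "y": 0, "z": 0.98, "spin": 0},
  ],
)

```text
t: 3.85
tool_pos: [0.5465, 0.0485, 0.2525]
tool_rot: [1.0, -0.001, -0.001, -0.0]
force: [0.0, 0.1, -0.4]
gripper_width: 0.0743
grip_force: 0.0
```

```bash
python3 -c "
from h import *
st()"
```

```text
t 3.85 pos [0.5465 0.0485 0.2525] x [ 1.    -0.002 -0.001] y [-0.002 -1.    -0.   ] z [-0.001  0.    -1.   ] F [ 0.   0.1 -0.4] w 0.0743 g 0.0
```

Request:
step_arm(
  rows=[
    {"x": 0, "y": -0.01, "z": 0.02, "spin": 0},
    {"x": 0, "y": -0.01, "z": 0.02, "spin": 0},
    {"x": 0, "y": -0.01, "z": 0.02, "spin": 0},
    {"x": 0, "y": -0.01, "z": 0.02, "spin": 0},
    {"x": 0, "y": -0.01, "z": 0.02, "spin": 0},
    {"x": 0, "y": -0.01, "z": 0.02, "spin": 0},
    {"x": 0, "y": -0.01, "z": 0.02, "spin": 0},
    {"x": 0, "y": -0.01, "z": 0.02, "spin": 0},
  ],
  jaw=0,
  squeeze=40,
)

```text
t: 4.65
tool_pos: [0.5476, 0.0498, 0.2524]
tool_rot: [1.0, -0.001, 0.002, 0.0]
force: [-0.1, -1.0, 5.9]
gripper_width: 0.0523
grip_force: 41.8
```

Request:
step_arm(
  rows=[
    {"x": 0, "y": 0, "z": -0.1, "spin": 0},
    {"x": 0, "y": 0, "z": -0.3, "spin": 0},
    {"x": 0, "y": 0, "z": -0.55, "spin": 0},
    {"x": 0, "y": 0, "z": -0.8, "spin": 0},
    {"x": 0, "y": 0, "z": -0.8, "spin": 0},
  ],
)

```text
t: 5.15
tool_pos: [0.548, 0.0501, 0.335]
tool_rot: [1.0, -0.001, 0.003, 0.0]
force: [0.5, 1.2, -1.6]
gripper_width: 0.0517
grip_force: 41.6
```

Request:
step_arm(
  rows=[
    {"x": 0, "y": -0.15, "z": 0, "spin": 0},
    {"x": 0, "y": -0.4, "z": 0, "spin": 0},
    {"x": 0, "y": -0.7, "z": 0, "spin": 0},
    {"x": 0, "y": -1, "z": 0, "spin": 0},
  ],
)

```text
t: 5.55
tool_pos: [0.5459, 0.1515, 0.3286]
tool_rot: [1.0, -0.001, -0.002, -0.0]
force: [-0.1, -0.4, -2.0]
gripper_width: 0.0521
grip_force: 41.6
```

Request:
step_arm(
  rows=[
    {"x": 0, "y": -0.3, "z": 0, "spin": 0},
    {"x": 0, "y": -0.6, "z": 0, "spin": 0},
    {"x": 0, "y": -0.9, "z": 0, "spin": 0},
    {"x": 0, "y": -1, "z": 0, "spin": 0},
  ],
)

```text
t: 5.95
tool_pos: [0.5457, 0.2531, 0.3286]
tool_rot: [1.0, 0.0, -0.002, -0.0]
force: [-0.3, 0.0, -1.6]
gripper_width: 0.0522
grip_force: 41.6
```

Request:
step_arm(
  rows=[
    {"x": 0, "y": -0.3, "z": 0, "spin": 0},
    {"x": 0, "y": -0.6, "z": 0, "spin": 0},
    {"x": 0, "y": -0.9, "z": 0, "spin": 0},
    {"x": 0, "y": -1, "z": 0, "spin": 0},
    {"x": 0, "y": -1, "z": 0, "spin": 0},
    {"x": 0, "y": -1, "z": 0.2, "spin": 0},
    {"x": 0, "y": -1, "z": 0.4, "spin": 0},
    {"x": 0, "y": -1, "z": 0.4, "spin": 0},
  ],
)

```text
t: 6.75
tool_pos: [0.546, 0.348, 0.2865]
tool_rot: [1.0, -0.001, -0.003, 0.002]
force: [-0.8, -0.5, -2.3]
gripper_width: 0.0519
grip_force: 41.8
```

```bash
python3 - <<'E'
from h import *
st(); im,W,T,K=cloud("scene"); save(im,"pics/s1.png")
z=np.load("top0.npz"); V=z["W"].reshape(-1,3)
F=V[(abs(V[:,0]-.5177)<.07)&(abs(V[:,1]-.3127)<.08)]; print("side floor z",np.median(F[:,2]))
F=V[(abs(V[:,0]-.49)<.02)&(abs(V[:,1])<.08)]; print("reag floor z",np.median(F[:,2]))
E
```

```text
t 6.75 pos [0.546  0.348  0.2865] x [ 1.    -0.003 -0.007] y [-0.003 -1.     0.004] z [-0.007 -0.004 -1.   ] F [-0.8 -0.5 -2.3] w 0.0519 g 41.8
side floor z 0.0035900276462966785
reag floor z 0.004073307298044004
```

View pics/s1.png

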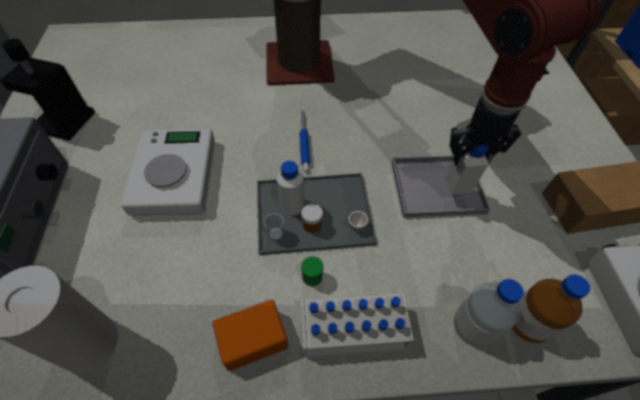

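The square bottle is held over the side tray at (468,170) and everything else stands in place. Lowering it now.

Request:
step_arm(
  rows=[
    {"x": 0.03, "y": -0.12, "z": 0, "spin": 0},
    {"x": 0.03, "y": -0.12, "z": 0.15, "spin": 0},
    {"x": 0.03, "y": -0.12, "z": 0.28, "spin": 0},
    {"x": 0.03, "y": -0.12, "z": 0.32, "spin": 0},
    {"x": 0.03, "y": -0.12, "z": 0.34, "spin": 0},
    {"x": 0.03, "y": -0.12, "z": 0.34, "spin": 0},
    {"x": 0.03, "y": -0.12, "z": 0.34, "spin": 0},
  ],
)

```text
t: 7.5
tool_pos: [0.5505, 0.362, 0.2571]
tool_rot: [1.0, -0.001, 0.0, -0.0]
force: [0.2, 0.1, -1.2]
gripper_width: 0.0521
grip_force: 41.8
```

Request:
step_arm(
  rows=[
    {"x": 0, "y": 0, "z": 0.02, "spin": 0},
    {"x": 0, "y": 0, "z": 0.03, "spin": 0},
    {"x": 0, "y": 0, "z": 0.03, "spin": 0},
  ],
)

```text
t: 7.8
tool_pos: [0.5503, 0.362, 0.2537]
tool_rot: [1.0, -0.001, -0.0, 0.0]
force: [-0.2, -0.3, -2.4]
gripper_width: 0.052
grip_force: 41.8
```

Request:
step_arm(
  rows=[
    {"x": 0, "y": 0, "z": 0.01, "spin": 0},
    {"x": 0, "y": 0, "z": 0.015, "spin": 0},
    {"x": 0, "y": 0, "z": 0.015, "spin": 0},
  ],
)

```text
t: 8.1
tool_pos: [0.5504, 0.362, 0.2525]
tool_rot: [1.0, -0.001, 0.0, -0.0]
force: [-1.0, -0.6, 0.1]
gripper_width: 0.052
grip_force: 42.1
```

Contact is starting (the weight has come off), so I'll release, rise, and head for the round bottle.

Request:
step_arm(
  rows=[
    {"x": 0, "y": 0, "z": 0.005, "spin": 0},
    {"x": 0, "y": 0, "z": 0.005, "spin": 0},
    {"x": 0, "y": 0, "z": 0.005, "spin": 0},
    {"x": 0, "y": 0, "z": 0.005, "spin": 0},
    {"x": 0, "y": 0, "z": 0.005, "spin": 0},
  ],
  jaw=0.87,
)

```text
t: 8.6
tool_pos: [0.5503, 0.362, 0.2517]
tool_rot: [1.0, -0.001, 0.0, 0.0]
force: [0.6, 0.1, -0.4]
gripper_width: 0.0739
grip_force: 0.0
```

Request:
step_arm(
  rows=[
    {"x": 0, "y": 0, "z": -0.2, "spin": 0},
    {"x": 0, "y": 0, "z": -0.5, "spin": 0},
    {"x": 0, "y": 0, "z": -0.8, "spin": 0},
    {"x": 0, "y": 0, "z": -1, "spin": 0},
    {"x": 0, "y": 0, "z": -1, "spin": 0},
  ],
)

```text
t: 9.1
tool_pos: [0.5514, 0.3626, 0.3563]
tool_rot: [1.0, -0.001, 0.003, -0.002]
force: [1.1, 0.0, 0.1]
gripper_width: 0.0743
grip_force: 0.0
```

Request:
step_arm(
  rows=[
    {"x": 0, "y": 0.5, "z": 0, "spin": 0},
    {"x": 0, "y": 1, "z": 0, "spin": 0},
    {"x": 0, "y": 1, "z": 0, "spin": 0},
  ],
)

```text
t: 9.4
tool_pos: [0.55, 0.2573, 0.3497]
tool_rot: [1.0, -0.003, -0.001, 0.002]
force: [0.3, 0.5, -1.5]
gripper_width: 0.0743
grip_force: 0.0
```

Request:
step_arm(
  rows=[
    {"x": 0, "y": 0.5, "z": 0, "spin": 0},
    {"x": 0, "y": 1, "z": 0, "spin": 0},
    {"x": 0, "y": 1, "z": 0, "spin": 0},
  ],
)

```text
t: 9.7
tool_pos: [0.5499, 0.1575, 0.3503]
tool_rot: [1.0, -0.003, -0.001, 0.001]
force: [0.3, 0.8, 0.3]
gripper_width: 0.0743
grip_force: 0.0
```

Request:
step_arm(
  rows=[
    {"x": 0, "y": 0.5, "z": 0, "spin": 0},
    {"x": 0, "y": 1, "z": 0, "spin": 0},
    {"x": 0, "y": 1, "z": 0, "spin": 0},
  ],
)

```text
t: 10.0
tool_pos: [0.5498, 0.0579, 0.3507]
tool_rot: [1.0, -0.003, -0.001, 0.001]
force: [1.2, 0.4, 0.0]
gripper_width: 0.0744
grip_force: 0.0
```

Request:
step_arm(
  rows=[
    {"x": 0, "y": 0.4, "z": 0, "spin": 0},
    {"x": 0, "y": 0.8, "z": 0, "spin": 0},
    {"x": 0, "y": 0.8, "z": 0, "spin": 0},
    {"x": 0, "y": 0.8, "z": 0, "spin": 0},
  ],
)

```text
t: 10.4
tool_pos: [0.5497, -0.0179, 0.3509]
tool_rot: [1.0, -0.002, -0.001, -0.0]
force: [-0.1, 0.2, 0.7]
gripper_width: 0.0743
grip_force: 0.0
```

```bash
python3 - <<'E'
from h import *
st(); im,W,T,K=cloud("top")
def rep(n,zl,zh,x,y,r=.06):
    P=W[(W[...,2]>zl)&(W[...,2]<zh)&(abs(W[...,0]-x)<r)&(abs(W[...,1]-y)<r)]
    print(n,len(P),cv2.minEnclosingCircle(P[:,:2].astype(np.float32)),np.median(P[:,2]))
rep("capS",.13,.16,.55,.362)
rep("jar",.052,.07,.608,-.0015,.03)
E
```

```text
t 10.4 pos [ 0.5497 -0.0179  0.3509] x [ 1.    -0.004 -0.001] y [-0.004 -1.    -0.001] z [-0.001  0.001 -1.   ] F [-0.1  0.2  0.7] w 0.0743 g 0.0
capS 273 ((0.5494775772094727, 0.3596544563770294), 0.018929822370409966) 0.14307535809625005
jar 0 ((0.0, 0.0), 0.0) nan
  return _methods._mean(a, axis=axis, dtype=dtype,
  ret = ret.dtype.type(ret / rcount)
```

Request:
step_arm(
  rows=[
    {"x": -0.02, "y": 0.13, "z": 0, "spin": 0},
    {"x": -0.02, "y": 0.268, "z": 0, "spin": 0},
    {"x": -0.02, "y": 0.268, "z": 0, "spin": 0},
    {"x": -0.02, "y": 0.268, "z": 0, "spin": 0},
    {"x": -0.02, "y": 0.268, "z": 0, "spin": 0},
  ],
)

```text
t: 10.95
tool_pos: [0.5476, -0.0447, 0.3517]
tool_rot: [1.0, -0.001, 0.0, -0.0]
force: [0.3, 0.8, 0.2]
gripper_width: 0.0745
grip_force: 0.0
```

Request:
step_arm(
  rows=[
    {"x": 0, "y": 0, "z": 0.25, "spin": 0},
    {"x": 0, "y": 0, "z": 0.5, "spin": 0},
    {"x": 0, "y": 0, "z": 0.75, "spin": 0},
    {"x": 0, "y": 0, "z": 0.98, "spin": 0},
    {"x": 0, "y": 0, "z": 0.98, "spin": 0},
    {"x": 0, "y": 0, "z": 0.98, "spin": 0},
    {"x": 0, "y": 0, "z": 0.98, "spin": 0},
  ],
)

```text
t: 11.65
tool_pos: [0.5484, -0.0448, 0.2554]
tool_rot: [1.0, -0.001, 0.001, 0.0]
force: [0.2, 0.5, 0.7]
gripper_width: 0.0741
grip_force: 0.0
```

Request:
step_arm(
  rows=[
    {"x": 0, "y": 0, "z": 0.03, "spin": 0},
    {"x": 0, "y": 0, "z": 0.03, "spin": 0},
    {"x": 0, "y": 0, "z": 0.03, "spin": 0},
    {"x": 0, "y": 0, "z": 0.03, "spin": 0},
    {"x": 0, "y": 0, "z": 0.03, "spin": 0},
    {"x": 0, "y": 0, "z": 0.03, "spin": 0},
    {"x": 0, "y": 0, "z": 0.03, "spin": 0},
    {"x": 0, "y": 0, "z": 0.03, "spin": 0},
  ],
  jaw=0,
)

```text
t: 12.45
tool_pos: [0.5484, -0.0451, 0.2523]
tool_rot: [1.0, -0.001, 0.002, 0.0]
force: [-0.5, -0.4, 6.7]
gripper_width: 0.0566
grip_force: 43.0
```

Request:
step_arm(
  rows=[
    {"x": 0, "y": 0, "z": -0.1, "spin": 0},
    {"x": 0, "y": 0, "z": -0.3, "spin": 0},
    {"x": 0, "y": 0, "z": -0.55, "spin": 0},
    {"x": 0, "y": 0, "z": -0.8, "spin": 0},
    {"x": 0, "y": 0, "z": -0.8, "spin": 0},
  ],
)

```text
t: 12.95
tool_pos: [0.5488, -0.045, 0.3349]
tool_rot: [1.0, -0.001, 0.003, 0.001]
force: [0.8, 0.6, -1.7]
gripper_width: 0.0565
grip_force: 43.3
```

Request:
step_arm(
  rows=[
    {"x": -0.03, "y": -0.15, "z": 0, "spin": 0},
    {"x": -0.08, "y": -0.4, "z": 0, "spin": 0},
    {"x": -0.14, "y": -0.7, "z": 0, "spin": 0},
    {"x": -0.2, "y": -1, "z": 0, "spin": 0},
  ],
)

```text
t: 13.35
tool_pos: [0.5264, 0.0567, 0.3285]
tool_rot: [1.0, -0.001, -0.002, -0.0]
force: [0.9, 0.0, -1.7]
gripper_width: 0.0566
grip_force: 43.2
```

Request:
step_arm(
  rows=[
    {"x": -0.06, "y": -0.3, "z": 0, "spin": 0},
    {"x": -0.12, "y": -0.6, "z": 0, "spin": 0},
    {"x": -0.18, "y": -0.9, "z": 0, "spin": 0},
    {"x": -0.2, "y": -1, "z": 0, "spin": 0},
  ],
)

```text
t: 13.75
tool_pos: [0.506, 0.1581, 0.3286]
tool_rot: [1.0, 0.0, -0.002, -0.0]
force: [-0.0, 0.2, -1.5]
gripper_width: 0.0564
grip_force: 43.3
```

Request:
step_arm(
  rows=[
    {"x": -0.06, "y": -0.3, "z": 0, "spin": 0},
    {"x": -0.12, "y": -0.6, "z": 0, "spin": 0},
    {"x": -0.18, "y": -0.9, "z": 0, "spin": 0},
    {"x": -0.2, "y": -1, "z": 0, "spin": 0},
    {"x": -0.2, "y": -1, "z": 0, "spin": 0},
    {"x": -0.2, "y": -1, "z": 0.2, "spin": 0},
    {"x": -0.2, "y": -1, "z": 0.4, "spin": 0},
    {"x": -0.2, "y": -1, "z": 0.4, "spin": 0},
  ],
)

```text
t: 14.55
tool_pos: [0.4869, 0.2535, 0.2871]
tool_rot: [1.0, -0.001, -0.003, 0.001]
force: [-0.2, -0.1, -1.8]
gripper_width: 0.0566
grip_force: 43.4
```

Request:
step_arm(
  rows=[
    {"x": 0, "y": -0.11, "z": 0, "spin": 0},
    {"x": 0, "y": -0.11, "z": 0.15, "spin": 0},
    {"x": 0, "y": -0.11, "z": 0.28, "spin": 0},
    {"x": 0, "y": -0.11, "z": 0.34, "spin": 0},
    {"x": 0, "y": -0.11, "z": 0.36, "spin": 0},
    {"x": 0, "y": -0.11, "z": 0.37, "spin": 0},
    {"x": 0, "y": -0.11, "z": 0.37, "spin": 0},
  ],
)

```text
t: 15.25
tool_pos: [0.4883, 0.2663, 0.2539]
tool_rot: [1.0, -0.001, 0.0, -0.0]
force: [0.9, -0.1, -2.0]
gripper_width: 0.0568
grip_force: 43.5
```

Request:
step_arm(
  rows=[
    {"x": 0, "y": 0, "z": 0.01, "spin": 0},
    {"x": 0, "y": 0, "z": 0.01, "spin": 0},
  ],
)

```text
t: 15.45
tool_pos: [0.4883, 0.2663, 0.253]
tool_rot: [1.0, -0.001, 0.0, -0.0]
force: [-0.4, 0.1, -1.9]
gripper_width: 0.0565
grip_force: 43.5
```

Release, rise, and go back over the jar.

Request:
step_arm(
  rows=[
    {"x": 0, "y": 0, "z": 0.01, "spin": 0},
    {"x": 0, "y": 0, "z": 0.01, "spin": 0},
  ],
)

```text
t: 15.65
tool_pos: [0.4884, 0.2663, 0.2524]
tool_rot: [1.0, -0.001, 0.0, -0.0]
force: [-0.7, -1.2, 2.3]
gripper_width: 0.0564
grip_force: 43.8
```

Request:
step_arm(
  rows=[
    {"x": 0, "y": 0, "z": 0, "spin": 0},
    {"x": 0, "y": 0, "z": 0, "spin": 0},
    {"x": 0, "y": 0, "z": 0, "spin": 0},
    {"x": 0, "y": 0, "z": 0, "spin": 0},
    {"x": 0, "y": 0, "z": 0, "spin": 0},
  ],
  jaw=0.87,
)

```text
t: 16.15
tool_pos: [0.4881, 0.2663, 0.2516]
tool_rot: [1.0, -0.001, -0.0, 0.0]
force: [0.4, -0.8, 0.4]
gripper_width: 0.0742
grip_force: 0.0
```

Request:
step_arm(
  rows=[
    {"x": 0, "y": 0, "z": -0.2, "spin": 0},
    {"x": 0, "y": 0, "z": -0.5, "spin": 0},
    {"x": 0, "y": 0, "z": -0.8, "spin": 0},
    {"x": 0, "y": 0, "z": -1, "spin": 0},
    {"x": 0, "y": 0, "z": -1, "spin": 0},
  ],
)

```text
t: 16.65
tool_pos: [0.4893, 0.2668, 0.3556]
tool_rot: [1.0, -0.001, 0.003, -0.001]
force: [-0.4, 0.3, -1.2]
gripper_width: 0.0744
grip_force: 0.0
```

Request:
step_arm(
  rows=[
    {"x": 0.2, "y": 0.5, "z": 0, "spin": 0},
    {"x": 0.4, "y": 1, "z": 0, "spin": 0},
    {"x": 0.4, "y": 1, "z": 0, "spin": 0},
  ],
  jaw=0.8,
)

```text
t: 16.95
tool_pos: [0.529, 0.1625, 0.3505]
tool_rot: [1.0, -0.003, -0.0, 0.001]
force: [0.2, 0.6, 0.2]
gripper_width: 0.0684
grip_force: 0.0
```

Request:
step_arm(
  rows=[
    {"x": 0.2, "y": 0.5, "z": 0, "spin": 0},
    {"x": 0.4, "y": 1, "z": 0, "spin": 0},
    {"x": 0.4, "y": 1, "z": 0, "spin": 0},
    {"x": 0.4, "y": 1, "z": 0, "spin": 0},
  ],
)

```text
t: 17.35
tool_pos: [0.5679, 0.0649, 0.3505]
tool_rot: [1.0, -0.002, -0.001, -0.0]
force: [-0.6, 0.2, -0.5]
gripper_width: 0.0686
grip_force: 0.0
```

```bash
python3 - <<'E'
from h import *
st(); im,W,T,K=cloud("top"); save(im,"pics/t2.png")
def rep(n,zl,zh,x,y,r=.06):
    P=W[(W[...,2]>zl)&(W[...,2]<zh)&(abs(W[...,0]-x)<r)&(abs(W[...,1]-y)<r)]
    if len(P)>9: print(n,len(P),cv2.minEnclosingCircle(P[:,:2].astype(np.float32)),np.median(P[:,2]))
    else: print(n,"none")
rep("capS",.13,.16,.55,.362,.04); rep("capR",.13,.16,.488,.266,.04)
rep("jar",.05,.07,.608,-.0015,.04); rep("beak",.045,.07,.6265,-.085,.03); rep("cruc",.02,.045,.619,.1,.03)
E
```

```text
t 17.35 pos [0.5679 0.0649 0.3505] x [ 1.    -0.005 -0.002] y [-0.005 -1.    -0.   ] z [-0.002  0.    -1.   ] F [-0.6  0.2 -0.5] w 0.0686 g 0.0
capS 272 ((0.5497219562530518, 0.36036163568496704), 0.01866459846496582) 0.1433625617276777
capR 271 ((0.4879516065120697, 0.26600268483161926), 0.019235357642173767) 0.1432078360014839
jar 218 ((0.6084799766540527, -0.0024242419749498367), 0.02272726595401764) 0.059048271696637844
beak 113 ((0.6266455054283142, -0.08516248315572739), 0.022105077281594276) 0.05778566471158286
cruc none
```

View pics/t2.png

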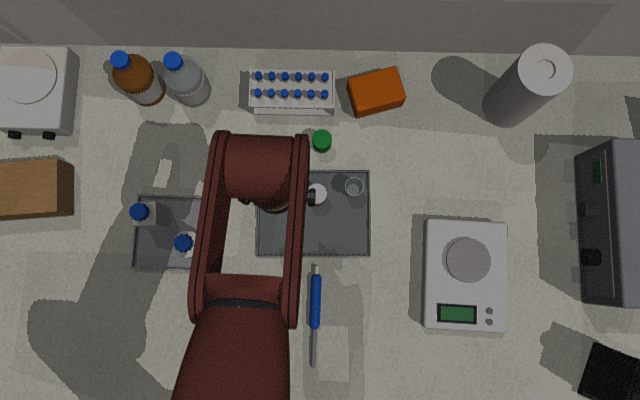

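Both bottles stand in the side tray at (139,212) and (183,243). The jar is at (317,193) and unmoved, and the beaker is unmoved too.

Request:
step_arm(
  rows=[
    {"x": 0.2, "y": 0.33, "z": 0, "spin": 0},
    {"x": 0.4, "y": 0.665, "z": 0, "spin": 0},
    {"x": 0.4, "y": 0.665, "z": 0, "spin": 0},
    {"x": 0.4, "y": 0.665, "z": 0.3, "spin": 0},
    {"x": 0.4, "y": 0.665, "z": 0.6, "spin": 0},
    {"x": 0.4, "y": 0.665, "z": 0.8, "spin": 0},
    {"x": 0.4, "y": 0.665, "z": 0.8, "spin": 0},
  ],
)

```text
t: 18.1
tool_pos: [0.6053, 0.0021, 0.2675]
tool_rot: [1.0, 0.0, -0.004, -0.001]
force: [-1.1, 0.2, -0.2]
gripper_width: 0.0683
grip_force: 0.0
```

```bash
python3 - <<'E'
from h import *
st(); im,W,T,K=cloud("wrist"); save(im,"pics/w2.png")
P=W[(W[...,2]>.052)&(W[...,2]<.066)&(abs(W[...,0]-.608)<.03)&(abs(W[...,1])<.03)]
print(len(P),cv2.minEnclosingCircle(P[:,:2].astype(np.float32)),np.median(P,0))
E
```

```text
t 18.1 pos [0.6053 0.0021 0.2675] x [ 1.     0.    -0.008] y [ 0.    -1.    -0.002] z [-0.008  0.002 -1.   ] F [-1.1  0.2 -0.2] w 0.0683 g 0.0
4513 ((0.6075061559677124, -0.0011135484091937542), 0.023316333070397377) [ 0.6097682  -0.00109587  0.05781593]
```

View pics/w2.png

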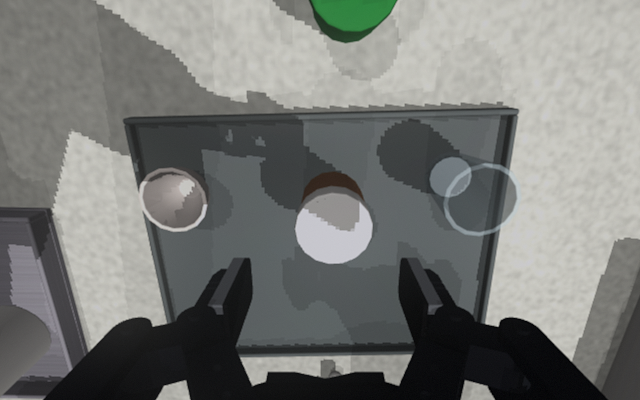

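The jar's white lid is at (334,228) with the amber glass showing behind it, centred between the open fingers. The crucible is at (175,200) and the beaker at (480,198), both clear of the fingers.

Request:
step_arm(
  rows=[
    {"x": 0.025, "y": 0.032, "z": 0, "spin": 0},
    {"x": 0.025, "y": 0.032, "z": 0.2, "spin": 0},
    {"x": 0.025, "y": 0.032, "z": 0.4, "spin": 0},
    {"x": 0.025, "y": 0.032, "z": 0.6, "spin": 0},
    {"x": 0.025, "y": 0.032, "z": 0.67, "spin": 0},
    {"x": 0.025, "y": 0.032, "z": 0.67, "spin": 0},
    {"x": 0.025, "y": 0.032, "z": 0.67, "spin": 0},
  ],
)

```text
t: 18.85
tool_pos: [0.611, -0.0036, 0.2063]
tool_rot: [1.0, -0.001, 0.001, 0.0]
force: [-0.0, 0.2, -0.1]
gripper_width: 0.068
grip_force: 0.0
```

Request:
step_arm(
  rows=[
    {"x": 0, "y": 0, "z": 0, "spin": 0},
    {"x": 0, "y": 0, "z": 0, "spin": 0},
  ],
)

```text
t: 19.05
tool_pos: [0.6108, -0.0037, 0.206]
tool_rot: [1.0, -0.001, 0.001, 0.0]
force: [0.3, -0.8, -0.3]
gripper_width: 0.0682
grip_force: 0.0
```

Request:
step_arm(
  rows=[
    {"x": -0.028, "y": -0.025, "z": 0.05, "spin": 0},
    {"x": -0.028, "y": -0.025, "z": 0.05, "spin": 0},
    {"x": -0.028, "y": -0.025, "z": 0.05, "spin": 0},
  ],
)

```text
t: 19.35
tool_pos: [0.6071, -0.001, 0.1994]
tool_rot: [1.0, -0.001, -0.0, -0.0]
force: [-0.8, 0.6, -0.7]
gripper_width: 0.0683
grip_force: 0.0
```

Request:
step_arm(
  rows=[
    {"x": 0, "y": 0, "z": 0, "spin": 0},
    {"x": 0, "y": 0, "z": 0, "spin": 0},
    {"x": 0, "y": 0, "z": 0, "spin": 0},
    {"x": 0, "y": 0, "z": 0, "spin": 0},
    {"x": 0, "y": 0, "z": 0, "spin": 0},
    {"x": 0, "y": 0, "z": 0, "spin": 0},
    {"x": 0, "y": 0, "z": 0, "spin": 0},
    {"x": 0, "y": 0, "z": 0, "spin": 0},
  ],
  jaw=0,
  squeeze=35,
)

```text
t: 20.15
tool_pos: [0.6075, -0.0012, 0.2]
tool_rot: [1.0, -0.001, 0.0, 0.0]
force: [-0.4, -0.1, 3.4]
gripper_width: 0.045
grip_force: 36.0
```

Request:
step_arm(
  rows=[
    {"x": 0, "y": 0, "z": -0.1, "spin": 0},
    {"x": 0, "y": 0, "z": -0.35, "spin": 0},
    {"x": 0, "y": 0, "z": -0.6, "spin": 0},
    {"x": 0, "y": 0, "z": -0.85, "spin": 0},
    {"x": 0, "y": 0, "z": -1, "spin": 0},
    {"x": 0, "y": 0, "z": -1, "spin": 0},
    {"x": 0, "y": 0, "z": -1, "spin": 0},
  ],
)

```text
t: 20.85
tool_pos: [0.6071, -0.001, 0.2991]
tool_rot: [1.0, -0.001, -0.0, -0.0]
force: [0.5, -0.4, -2.2]
gripper_width: 0.0449
grip_force: 36.2
```

Request:
step_arm(
  rows=[
    {"x": -0.1, "y": 0.2, "z": 0, "spin": 0},
    {"x": -0.2, "y": 0.45, "z": 0, "spin": 0},
    {"x": -0.3, "y": 0.7, "z": 0, "spin": 0},
    {"x": -0.42, "y": 1, "z": 0, "spin": 0},
  ],
)

```text
t: 21.25
tool_pos: [0.5641, -0.1012, 0.2973]
tool_rot: [1.0, -0.0, -0.002, -0.001]
force: [0.7, -0.4, -1.2]
gripper_width: 0.045
grip_force: 36.3
```

Request:
step_arm(
  rows=[
    {"x": -0.12, "y": 0.3, "z": 0, "spin": 0},
    {"x": -0.25, "y": 0.6, "z": 0, "spin": 0},
    {"x": -0.37, "y": 0.9, "z": 0, "spin": 0},
    {"x": -0.42, "y": 1, "z": 0, "spin": 0},
  ],
)

```text
t: 21.65
tool_pos: [0.5214, -0.2029, 0.2976]
tool_rot: [1.0, -0.002, -0.002, -0.0]
force: [0.8, -0.4, -1.6]
gripper_width: 0.0448
grip_force: 36.3
```

Request:
step_arm(
  rows=[
    {"x": -0.12, "y": 0.3, "z": 0, "spin": 0},
    {"x": -0.25, "y": 0.6, "z": 0, "spin": 0},
    {"x": -0.37, "y": 0.9, "z": 0, "spin": 0},
    {"x": -0.42, "y": 1, "z": 0, "spin": 0},
  ],
)

```text
t: 22.05
tool_pos: [0.4797, -0.3024, 0.2983]
tool_rot: [1.0, -0.002, -0.001, -0.0]
force: [0.4, 0.7, -1.3]
gripper_width: 0.0448
grip_force: 36.4
```

Request:
step_arm(
  rows=[
    {"x": 0, "y": 0, "z": 0, "spin": 0},
    {"x": 0, "y": 0, "z": 0, "spin": 0},
    {"x": 0, "y": 0, "z": 0, "spin": 0},
  ],
)

```text
t: 22.35
tool_pos: [0.4813, -0.2995, 0.2992]
tool_rot: [1.0, -0.0, -0.0, -0.001]
force: [0.4, -0.1, -1.4]
gripper_width: 0.0447
grip_force: 36.4
```

Request:
step_arm(
  rows=[
    {"x": -0.07, "y": 0.17, "z": 0, "spin": 0},
    {"x": -0.14, "y": 0.335, "z": 0, "spin": 0},
    {"x": -0.14, "y": 0.335, "z": 0.1, "spin": 0},
    {"x": -0.14, "y": 0.335, "z": 0.2, "spin": 0},
    {"x": -0.14, "y": 0.335, "z": 0.28, "spin": 0},
    {"x": -0.14, "y": 0.335, "z": 0.33, "spin": 0},
    {"x": -0.14, "y": 0.335, "z": 0.33, "spin": 0},
    {"x": -0.14, "y": 0.335, "z": 0.33, "spin": 0},
  ],
)

```text
t: 23.15
tool_pos: [0.467, -0.3341, 0.2666]
tool_rot: [1.0, -0.001, -0.0, -0.0]
force: [-0.6, -0.3, -1.5]
gripper_width: 0.0451
grip_force: 36.5
```

```bash
python3 - <<'E'
from h import *
st(); im,W,T,K=cloud("scene"); save(im[80:260,80:300],"pics/s3.png")
cv2.imwrite("pics/s3.png",cv2.resize(im[90:240,80:280,::-1],None,fx=3.5,fy=3.5,interpolation=3))
E
```

```text
t 23.15 pos [ 0.467  -0.3341  0.2666] x [ 1.    -0.001 -0.   ] y [-0.001 -1.    -0.   ] z [-0.  0. -1.] F [-0.6 -0.3 -1.5] w 0.0451 g 36.5
```

View pics/s3.png

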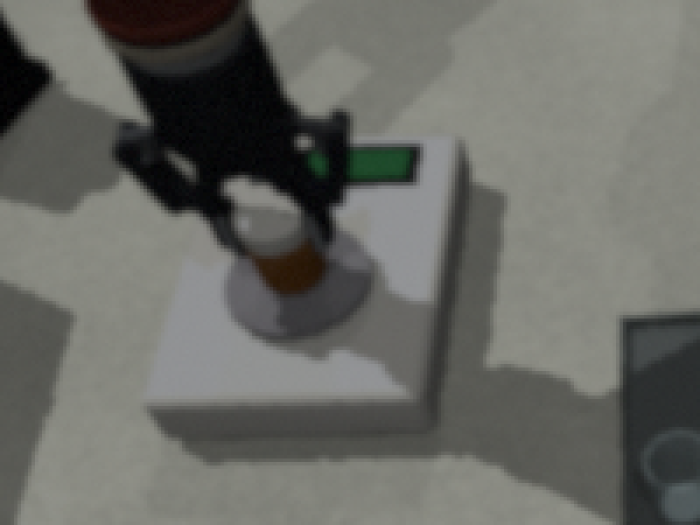

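The amber jar is held upright just above the middle of the pan (jar base about (293,285), pan centre about (300,285)). I'll lower it until it touches.

Request:
step_arm(
  rows=[
    {"x": 0, "y": 0, "z": 0.02, "spin": 0},
    {"x": 0, "y": 0, "z": 0.04, "spin": 0},
    {"x": 0, "y": 0, "z": 0.04, "spin": 0},
    {"x": 0, "y": 0, "z": 0.04, "spin": 0},
  ],
)

```text
t: 23.6
tool_pos: [0.4668, -0.3343, 0.2627]
tool_rot: [1.0, -0.001, -0.0, -0.0]
force: [-0.2, -0.4, -2.2]
gripper_width: 0.045
grip_force: 36.5
```

Request:
step_arm(
  rows=[
    {"x": 0, "y": 0, "z": 0.015, "spin": 0},
    {"x": 0, "y": 0, "z": 0.015, "spin": 0},
    {"x": 0, "y": 0, "z": 0.015, "spin": 0},
  ],
)

```text
t: 23.9
tool_pos: [0.4668, -0.3344, 0.2612]
tool_rot: [1.0, -0.001, -0.0, -0.0]
force: [0.4, 0.3, -1.3]
gripper_width: 0.0447
grip_force: 36.5
```

Request:
step_arm(
  rows=[
    {"x": 0, "y": 0, "z": 0.01, "spin": 0},
    {"x": 0, "y": 0, "z": 0.01, "spin": 0},
    {"x": 0, "y": 0, "z": 0.01, "spin": 0},
  ],
)

```text
t: 24.2
tool_pos: [0.4669, -0.3345, 0.2609]
tool_rot: [1.0, -0.001, 0.0, 0.0]
force: [-2.2, 2.0, 4.9]
gripper_width: 0.0449
grip_force: 36.8
```

Contact at about 6 N. Release, rise and check.

Request:
step_arm(
  rows=[
    {"x": 0, "y": 0, "z": 0, "spin": 0},
    {"x": 0, "y": 0, "z": 0, "spin": 0},
    {"x": 0, "y": 0, "z": 0, "spin": 0},
    {"x": 0, "y": 0, "z": 0, "spin": 0},
    {"x": 0, "y": 0, "z": 0, "spin": 0},
  ],
  jaw=0.8,
)

```text
t: 24.7
tool_pos: [0.4668, -0.3344, 0.2601]
tool_rot: [1.0, -0.001, -0.0, -0.0]
force: [0.4, -0.4, 0.5]
gripper_width: 0.0685
grip_force: 0.0
```

Request:
step_arm(
  rows=[
    {"x": 0, "y": 0, "z": -0.2, "spin": 0},
    {"x": 0, "y": 0, "z": -0.5, "spin": 0},
    {"x": 0, "y": 0, "z": -0.8, "spin": 0},
    {"x": 0, "y": 0, "z": -1, "spin": 0},
    {"x": 0, "y": 0, "z": -1, "spin": 0},
  ],
)

```text
t: 25.2
tool_pos: [0.4677, -0.3351, 0.3642]
tool_rot: [1.0, -0.001, 0.003, 0.002]
force: [0.3, 0.4, 0.6]
gripper_width: 0.0686
grip_force: 0.0
```

Request:
step_arm(
  rows=[
    {"x": 0, "y": -0.5, "z": 0, "spin": 0},
    {"x": 0, "y": -1, "z": 0, "spin": 0},
    {"x": 0, "y": -1, "z": 0, "spin": 0},
  ],
)

```text
t: 25.5
tool_pos: [0.4664, -0.2297, 0.3581]
tool_rot: [1.0, 0.001, -0.001, -0.002]
force: [-0.1, -0.7, 0.1]
gripper_width: 0.0684
grip_force: 0.0
```

Request:
step_arm(
  rows=[
    {"x": 0, "y": -0.5, "z": 0, "spin": 0},
    {"x": 0, "y": -1, "z": 0, "spin": 0},
    {"x": 0, "y": -1, "z": 0, "spin": 0},
  ],
)

```text
t: 25.8
tool_pos: [0.4666, -0.13, 0.3587]
tool_rot: [1.0, 0.002, -0.001, -0.001]
force: [0.1, -0.7, -0.2]
gripper_width: 0.0684
grip_force: 0.0
```

```bash
python3 - <<'E'
from h import *
st(); im,W,T,K=cloud("top"); save(im,"pics/t3.png")
def rep(n,zl,zh,x,y,r=.06):
    P=W[(W[...,2]>zl)&(W[...,2]<zh)&(abs(W[...,0]-x)<r)&(abs(W[...,1]-y)<r)]
    if len(P)>9: print(n,len(P),cv2.minEnclosingCircle(P[:,:2].astype(np.float32)),np.median(P[:,2]))
    else: print(n,"none")
rep("capS",.13,.16,.55,.36,.04); rep("capR",.13,.16,.488,.266,.04)
rep("jar",.11,.14,.467,-.334,.04); rep("pan",.0595,.075,.468,-.333,.06);rep("cruc",.02,.045,.619,.1,.03)
E
```

```text
t 25.8 pos [ 0.4666 -0.13    0.3587] x [ 1.     0.003 -0.002] y [ 0.003 -1.    -0.003] z [-0.002  0.003 -1.   ] F [ 0.1 -0.7 -0.2] w 0.0684 g 0.0
capS 272 ((0.5504459738731384, 0.3594762980937958), 0.0191689170897007) 0.14291525041394404
capR 269 ((0.4894266724586487, 0.26648762822151184), 0.019266488030552864) 0.142958907393951
jar 337 ((0.46757861971855164, -0.33439508080482483), 0.023114565759897232) 0.11976531733643792
pan 410 ((0.4683377146720886, -0.33544236421585083), 0.04787281155586243) 0.0647850686903797
cruc 149 ((0.6181371212005615, 0.10063562542200089), 0.02186664380133152) 0.03229779458396531
```

The jar is within 2 mm of the pan centre, upright and released. Next, the round bottle goes back.

Request:
step_arm(
  rows=[
    {"x": 0.025, "y": -0.5, "z": 0, "spin": 0},
    {"x": 0.05, "y": -1, "z": 0, "spin": 0},
    {"x": 0.05, "y": -1, "z": 0, "spin": 0},
  ],
  jaw=0.87,
)

```text
t: 26.15
tool_pos: [0.4723, -0.0312, 0.3594]
tool_rot: [1.0, 0.001, -0.0, -0.001]
force: [0.2, -0.4, -0.6]
gripper_width: 0.0744
grip_force: 0.0
```

Request:
step_arm(
  rows=[
    {"x": 0.025, "y": -0.5, "z": 0, "spin": 0},
    {"x": 0.05, "y": -1, "z": 0, "spin": 0},
    {"x": 0.05, "y": -1, "z": 0, "spin": 0},
  ],
)

```text
t: 26.45
tool_pos: [0.4777, 0.0686, 0.3597]
tool_rot: [1.0, 0.001, -0.0, -0.001]
force: [0.4, -0.7, -0.8]
gripper_width: 0.0746
grip_force: 0.0
```

Request:
step_arm(
  rows=[
    {"x": 0.025, "y": -0.5, "z": 0, "spin": 0},
    {"x": 0.05, "y": -1, "z": 0, "spin": 0},
    {"x": 0.05, "y": -1, "z": 0, "spin": 0},
  ],
)

```text
t: 26.75
tool_pos: [0.4832, 0.1682, 0.3598]
tool_rot: [1.0, 0.001, 0.0, -0.001]
force: [-0.5, -0.1, 0.2]
gripper_width: 0.0746
grip_force: 0.0
```

Request:
step_arm(
  rows=[
    {"x": 0.025, "y": -0.5, "z": 0, "spin": 0},
    {"x": 0.05, "y": -0.98, "z": 0, "spin": 0},
    {"x": 0.05, "y": -0.98, "z": 0, "spin": 0},
    {"x": 0.05, "y": -0.98, "z": 0, "spin": 0},
    {"x": 0.05, "y": -0.98, "z": 0, "spin": 0},
    {"x": 0.05, "y": -0.98, "z": 0, "spin": 0},
  ],
)

```text
t: 27.35
tool_pos: [0.4884, 0.2617, 0.36]
tool_rot: [1.0, -0.002, -0.0, 0.0]
force: [0.2, -0.0, 0.3]
gripper_width: 0.0738
grip_force: 0.0
```

Request:
step_arm(
  rows=[
    {"x": 0, "y": -0.046, "z": 0.2, "spin": 0},
    {"x": 0, "y": -0.046, "z": 0.2, "spin": 0},
    {"x": 0, "y": -0.046, "z": 0.2, "spin": 0},
  ],
)

```text
t: 27.65
tool_pos: [0.4879, 0.2672, 0.34]
tool_rot: [1.0, -0.001, -0.001, 0.0]
force: [-0.6, 1.0, 0.4]
gripper_width: 0.0743
grip_force: 0.0
```

Request:
step_arm(
  rows=[
    {"x": 0, "y": 0, "z": 0.25, "spin": 0},
    {"x": 0, "y": 0, "z": 0.5, "spin": 0},
    {"x": 0, "y": 0, "z": 0.75, "spin": 0},
    {"x": 0, "y": 0, "z": 0.87, "spin": 0},
    {"x": 0, "y": 0, "z": 0.87, "spin": 0},
    {"x": 0, "y": 0, "z": 0.87, "spin": 0},
  ],
)

```text
t: 28.25
tool_pos: [0.4884, 0.2682, 0.2544]
tool_rot: [1.0, -0.001, 0.001, -0.0]
force: [0.3, -0.2, 0.6]
gripper_width: 0.0741
grip_force: 0.0
```

Request:
step_arm(
  rows=[
    {"x": 0, "y": 0.015, "z": 0.02, "spin": 0},
    {"x": 0, "y": 0.015, "z": 0.02, "spin": 0},
  ],
)

```text
t: 28.45
tool_pos: [0.4884, 0.2667, 0.2524]
tool_rot: [1.0, -0.001, 0.001, -0.0]
force: [-0.2, 0.8, 0.2]
gripper_width: 0.0742
grip_force: 0.0
```

Request:
step_arm(
  rows=[
    {"x": 0, "y": 0, "z": 0, "spin": 0},
    {"x": 0, "y": 0, "z": 0, "spin": 0},
    {"x": 0, "y": 0, "z": 0, "spin": 0},
    {"x": 0, "y": 0, "z": 0, "spin": 0},
    {"x": 0, "y": 0, "z": 0, "spin": 0},
    {"x": 0, "y": 0, "z": 0, "spin": 0},
    {"x": 0, "y": 0, "z": 0, "spin": 0},
  ],
  jaw=0,
  squeeze=40,
)

```text
t: 29.15
tool_pos: [0.4883, 0.2668, 0.2523]
tool_rot: [1.0, -0.001, 0.001, -0.0]
force: [-0.7, -1.5, 6.6]
gripper_width: 0.0564
grip_force: 43.2
```

Request:
step_arm(
  rows=[
    {"x": 0, "y": 0, "z": -0.1, "spin": 0},
    {"x": 0, "y": 0, "z": -0.3, "spin": 0},
    {"x": 0, "y": 0, "z": -0.55, "spin": 0},
    {"x": 0, "y": 0, "z": -0.8, "spin": 0},
    {"x": 0, "y": 0, "z": -0.8, "spin": 0},
  ],
)

```text
t: 29.65
tool_pos: [0.489, 0.2673, 0.3354]
tool_rot: [1.0, -0.001, 0.003, -0.001]
force: [0.9, 0.5, -1.1]
gripper_width: 0.0564
grip_force: 43.2
```

Request:
step_arm(
  rows=[
    {"x": 0.03, "y": 0.15, "z": 0, "spin": 0},
    {"x": 0.08, "y": 0.4, "z": 0, "spin": 0},
    {"x": 0.14, "y": 0.7, "z": 0, "spin": 0},
    {"x": 0.2, "y": 1, "z": 0, "spin": 0},
  ],
)

```text
t: 30.05
tool_pos: [0.5069, 0.165, 0.329]
tool_rot: [1.0, -0.001, -0.002, 0.0]
force: [1.2, 0.0, -1.0]
gripper_width: 0.0564
grip_force: 43.2
```

Request:
step_arm(
  rows=[
    {"x": 0.06, "y": 0.3, "z": 0, "spin": 0},
    {"x": 0.12, "y": 0.6, "z": 0, "spin": 0},
    {"x": 0.18, "y": 0.9, "z": 0, "spin": 0},
    {"x": 0.2, "y": 1, "z": 0, "spin": 0},
  ],
)

```text
t: 30.45
tool_pos: [0.5271, 0.0636, 0.3292]
tool_rot: [1.0, -0.002, -0.002, 0.0]
force: [-0.3, 0.4, -1.4]
gripper_width: 0.0564
grip_force: 43.3
```

Request:
step_arm(
  rows=[
    {"x": 0.06, "y": 0.3, "z": 0, "spin": 0},
    {"x": 0.12, "y": 0.6, "z": 0, "spin": 0},
    {"x": 0.18, "y": 0.9, "z": 0, "spin": 0},
    {"x": 0.2, "y": 1, "z": 0, "spin": 0},
    {"x": 0.2, "y": 1, "z": 0, "spin": 0},
    {"x": 0.2, "y": 1, "z": 0.2, "spin": 0},
    {"x": 0.2, "y": 1, "z": 0.4, "spin": 0},
    {"x": 0.2, "y": 1, "z": 0.4, "spin": 0},
  ],
)

```text
t: 31.25
tool_pos: [0.5454, -0.0318, 0.2875]
tool_rot: [1.0, -0.0, -0.004, -0.001]
force: [-0.2, 0.9, -2.5]
gripper_width: 0.0567
grip_force: 43.4
```

Request:
step_arm(
  rows=[
    {"x": 0, "y": 0, "z": 0, "spin": 0},
    {"x": 0, "y": 0, "z": 0, "spin": 0},
    {"x": 0, "y": 0, "z": 0, "spin": 0},
  ],
)

```text
t: 31.55
tool_pos: [0.5478, -0.0331, 0.2925]
tool_rot: [1.0, -0.001, 0.001, 0.0]
force: [-0.3, -0.2, -1.4]
gripper_width: 0.0565
grip_force: 43.5
```

Request:
step_arm(
  rows=[
    {"x": 0.005, "y": 0.12, "z": 0, "spin": 0},
    {"x": 0.005, "y": 0.12, "z": 0.15, "spin": 0},
    {"x": 0.005, "y": 0.12, "z": 0.28, "spin": 0},
    {"x": 0.005, "y": 0.12, "z": 0.36, "spin": 0},
    {"x": 0.005, "y": 0.12, "z": 0.385, "spin": 0},
    {"x": 0.005, "y": 0.12, "z": 0.385, "spin": 0},
    {"x": 0.005, "y": 0.12, "z": 0.385, "spin": 0},
  ],
)

```text
t: 32.25
tool_pos: [0.5477, -0.0454, 0.2522]
tool_rot: [1.0, -0.001, -0.0, 0.0]
force: [-0.3, -1.3, -1.1]
gripper_width: 0.0566
grip_force: 43.5
```

Request:
step_arm(
  rows=[
    {"x": 0, "y": 0, "z": 0.01, "spin": 0},
    {"x": 0, "y": 0, "z": 0.01, "spin": 0},
  ],
)

```text
t: 32.45
tool_pos: [0.5479, -0.0454, 0.2521]
tool_rot: [1.0, -0.001, 0.0, 0.0]
force: [-2.9, -0.6, 4.1]
gripper_width: 0.0566
grip_force: 44.0
```

The bottle has touched down on its spot. Release and go for the square bottle.

Request:
step_arm(
  rows=[
    {"x": 0, "y": 0, "z": 0, "spin": 0},
    {"x": 0, "y": 0, "z": 0, "spin": 0},
    {"x": 0, "y": 0, "z": 0, "spin": 0},
    {"x": 0, "y": 0, "z": 0, "spin": 0},
    {"x": 0, "y": 0, "z": 0, "spin": 0},
  ],
  jaw=0.87,
)

```text
t: 32.95
tool_pos: [0.5478, -0.0454, 0.2516]
tool_rot: [1.0, -0.001, -0.0, -0.0]
force: [0.4, -0.1, 0.2]
gripper_width: 0.0743
grip_force: 0.0
```

Request:
step_arm(
  rows=[
    {"x": 0, "y": 0, "z": -0.2, "spin": 0},
    {"x": 0, "y": 0, "z": -0.5, "spin": 0},
    {"x": 0, "y": 0, "z": -0.8, "spin": 0},
    {"x": 0, "y": 0, "z": -1, "spin": 0},
    {"x": 0, "y": 0, "z": -1, "spin": 0},
  ],
)

```text
t: 33.45
tool_pos: [0.549, -0.0456, 0.3555]
tool_rot: [1.0, -0.001, 0.003, 0.001]
force: [0.9, 0.4, 0.1]
gripper_width: 0.0742
grip_force: 0.0
```

Request:
step_arm(
  rows=[
    {"x": 0, "y": -0.5, "z": 0, "spin": 0},
    {"x": 0, "y": -1, "z": 0, "spin": 0},
    {"x": 0, "y": -1, "z": 0, "spin": 0},
  ],
)

```text
t: 33.75
tool_pos: [0.5471, 0.0592, 0.3503]
tool_rot: [1.0, 0.002, -0.001, -0.001]
force: [-0.7, -0.1, 0.2]
gripper_width: 0.0739
grip_force: 0.0
```

Request:
step_arm(
  rows=[
    {"x": 0, "y": -0.5, "z": 0, "spin": 0},
    {"x": 0, "y": -1, "z": 0, "spin": 0},
    {"x": 0, "y": -1, "z": 0, "spin": 0},
  ],
)

```text
t: 34.05
tool_pos: [0.5472, 0.159, 0.3504]
tool_rot: [1.0, 0.002, -0.001, -0.001]
force: [-0.1, -0.5, 0.1]
gripper_width: 0.0746
grip_force: 0.0
```

Request:
step_arm(
  rows=[
    {"x": 0, "y": -0.5, "z": 0, "spin": 0},
    {"x": 0, "y": -1, "z": 0, "spin": 0},
    {"x": 0, "y": -1, "z": 0, "spin": 0},
  ],
)

```text
t: 34.35
tool_pos: [0.5475, 0.2586, 0.3505]
tool_rot: [1.0, 0.001, -0.001, -0.001]
force: [-0.5, -0.9, 0.2]
gripper_width: 0.0744
grip_force: 0.0
```

Request:
step_arm(
  rows=[
    {"x": 0, "y": -0.5, "z": 0, "spin": 0},
    {"x": 0, "y": -1, "z": 0, "spin": 0},
    {"x": 0, "y": -1, "z": 0, "spin": 0},
    {"x": 0, "y": -1, "z": 0, "spin": 0},
    {"x": 0, "y": -1, "z": 0, "spin": 0},
    {"x": 0, "y": -1, "z": 0, "spin": 0},
  ],
)

```text
t: 34.95
tool_pos: [0.5489, 0.353, 0.3513]
tool_rot: [1.0, -0.002, -0.0, 0.0]
force: [-0.4, -0.0, -1.3]
gripper_width: 0.0739
grip_force: 0.0
```

```bash
python3 - <<'E'
from h import *
st(); im,W,T,K=cloud("top"); save(im,"pics/t4.png")
def rep(n,zl,zh,x,y,r=.06):
    P=W[(W[...,2]>zl)&(W[...,2]<zh)&(abs(W[...,0]-x)<r)&(abs(W[...,1]-y)<r)]
    if len(P)>9: print(n,len(P),cv2.minEnclosingCircle(P[:,:2].astype(np.float32)),np.median(P[:,2]))
    else: print(n,"none")
rep("capR",.13,.16,.548,-.045,.04); rep("shR",.1,.125,.548,-.045,.04)
E
```

```text
t 34.95 pos [0.5489 0.353  0.3513] x [ 1.    -0.003 -0.001] y [-0.003 -1.     0.001] z [-0.001 -0.001 -1.   ] F [-0.4 -0.  -1.3] w 0.0739 g 0.0
capR 249 ((0.5480285882949829, -0.044878147542476654), 0.01890477165579796) 0.14324202809406472
shR 330 ((0.5478023886680603, -0.045475203543901443), 0.02920670248568058) 0.11084504270869011
```

Request:
step_arm(
  rows=[
    {"x": 0.015, "y": -0.085, "z": 0, "spin": 0},
    {"x": 0.015, "y": -0.085, "z": 0, "spin": 0},
    {"x": 0.015, "y": -0.085, "z": 0.25, "spin": 0},
    {"x": 0.015, "y": -0.085, "z": 0.5, "spin": 0},
    {"x": 0.015, "y": -0.085, "z": 0.75, "spin": 0},
    {"x": 0.015, "y": -0.085, "z": 0.98, "spin": 0},
    {"x": 0.015, "y": -0.085, "z": 0.98, "spin": 0},
    {"x": 0.015, "y": -0.085, "z": 0.98, "spin": 0},
  ],
)

```text
t: 35.8
tool_pos: [0.55, 0.3631, 0.2538]
tool_rot: [1.0, -0.001, -0.0, 0.0]
force: [0.6, -0.1, 0.9]
gripper_width: 0.0744
grip_force: 0.0
```

Request:
step_arm(
  rows=[
    {"x": 0, "y": 0, "z": 0, "spin": 0},
    {"x": 0, "y": 0, "z": 0, "spin": 0},
  ],
)

```text
t: 36.0
tool_pos: [0.5507, 0.3635, 0.2558]
tool_rot: [1.0, -0.001, 0.001, -0.001]
force: [-0.4, 1.0, -0.5]
gripper_width: 0.0744
grip_force: 0.0
```

Request:
step_arm(
  rows=[
    {"x": 0, "y": 0.015, "z": 0.033, "spin": 0},
    {"x": 0, "y": 0.015, "z": 0.033, "spin": 0},
    {"x": 0, "y": 0.015, "z": 0.033, "spin": 0},
  ],
)

```text
t: 36.3
tool_pos: [0.55, 0.3615, 0.2505]
tool_rot: [1.0, -0.001, -0.0, 0.0]
force: [0.3, 0.4, -0.4]
gripper_width: 0.0746
grip_force: 0.0
```

Request:
step_arm(
  rows=[
    {"x": 0, "y": 0, "z": 0, "spin": 0},
    {"x": 0, "y": 0, "z": 0, "spin": 0},
    {"x": 0, "y": 0, "z": 0, "spin": 0},
    {"x": 0, "y": 0, "z": 0, "spin": 0},
    {"x": 0, "y": 0, "z": 0, "spin": 0},
    {"x": 0, "y": 0, "z": 0, "spin": 0},
    {"x": 0, "y": 0, "z": 0, "spin": 0},
  ],
  jaw=0,
  squeeze=40,
)

```text
t: 37.0
tool_pos: [0.5502, 0.3616, 0.2508]
tool_rot: [1.0, -0.001, 0.0, -0.0]
force: [1.3, -0.5, 3.7]
gripper_width: 0.0523
grip_force: 41.5
```

Request:
step_arm(
  rows=[
    {"x": 0, "y": 0, "z": -0.1, "spin": 0},
    {"x": 0, "y": 0, "z": -0.3, "spin": 0},
    {"x": 0, "y": 0, "z": -0.55, "spin": 0},
    {"x": 0, "y": 0, "z": -0.8, "spin": 0},
    {"x": 0, "y": 0, "z": -0.8, "spin": 0},
  ],
)

```text
t: 37.5
tool_pos: [0.551, 0.3623, 0.3349]
tool_rot: [1.0, -0.001, 0.003, -0.002]
force: [0.7, 0.4, -1.6]
gripper_width: 0.052
grip_force: 41.5
```

Request:
step_arm(
  rows=[
    {"x": 0, "y": 0.15, "z": 0, "spin": 0},
    {"x": 0, "y": 0.4, "z": 0, "spin": 0},
    {"x": 0, "y": 0.7, "z": 0, "spin": 0},
    {"x": 0, "y": 1, "z": 0, "spin": 0},
  ],
)

```text
t: 37.9
tool_pos: [0.5487, 0.2597, 0.3275]
tool_rot: [1.0, -0.001, -0.002, 0.001]
force: [0.6, 0.2, -1.5]
gripper_width: 0.0516
grip_force: 41.5
```

Request:
step_arm(
  rows=[
    {"x": 0, "y": 0.3, "z": 0, "spin": 0},
    {"x": 0, "y": 0.6, "z": 0, "spin": 0},
    {"x": 0, "y": 0.9, "z": 0, "spin": 0},
    {"x": 0, "y": 1, "z": 0, "spin": 0},
  ],
)

```text
t: 38.3
tool_pos: [0.5486, 0.1584, 0.3278]
tool_rot: [1.0, -0.002, -0.002, 0.001]
force: [0.1, 0.6, -1.6]
gripper_width: 0.052
grip_force: 41.6
```

Request:
step_arm(
  rows=[
    {"x": 0, "y": 0.3, "z": 0, "spin": 0},
    {"x": 0, "y": 0.6, "z": 0, "spin": 0},
    {"x": 0, "y": 0.9, "z": 0, "spin": 0},
    {"x": 0, "y": 1, "z": 0, "spin": 0},
    {"x": 0, "y": 1, "z": 0, "spin": 0},
    {"x": 0, "y": 1, "z": 0.2, "spin": 0},
    {"x": 0, "y": 1, "z": 0.4, "spin": 0},
    {"x": 0, "y": 1, "z": 0.4, "spin": 0},
  ],
)

```text
t: 39.1
tool_pos: [0.5477, 0.0628, 0.2868]
tool_rot: [1.0, -0.0, -0.003, -0.0]
force: [-1.0, 0.3, -2.6]
gripper_width: 0.0521
grip_force: 41.8
```

Request:
step_arm(
  rows=[
    {"x": 0, "y": 0, "z": 0, "spin": 0},
    {"x": 0, "y": 0, "z": 0, "spin": 0},
    {"x": 0, "y": 0, "z": 0, "spin": 0},
  ],
)

```text
t: 39.4
tool_pos: [0.55, 0.062, 0.2916]
tool_rot: [1.0, -0.001, 0.001, -0.0]
force: [-0.8, -0.6, -0.5]
gripper_width: 0.0516
grip_force: 41.8
```

Request:
step_arm(
  rows=[
    {"x": -0.02, "y": 0.124, "z": 0, "spin": 0},
    {"x": -0.02, "y": 0.124, "z": 0.15, "spin": 0},
    {"x": -0.02, "y": 0.124, "z": 0.28, "spin": 0},
    {"x": -0.02, "y": 0.124, "z": 0.36, "spin": 0},
    {"x": -0.02, "y": 0.124, "z": 0.385, "spin": 0},
    {"x": -0.02, "y": 0.124, "z": 0.385, "spin": 0},
    {"x": -0.02, "y": 0.124, "z": 0.385, "spin": 0},
  ],
)

```text
t: 40.1
tool_pos: [0.5474, 0.0493, 0.2513]
tool_rot: [1.0, -0.001, -0.0, -0.0]
force: [0.6, -0.1, -2.0]
gripper_width: 0.0523
grip_force: 41.8
```

Request:
step_arm(
  rows=[
    {"x": 0, "y": 0, "z": 0.01, "spin": 0},
    {"x": 0, "y": 0, "z": 0.01, "spin": 0},
  ],
)

```text
t: 40.3
tool_pos: [0.5475, 0.0493, 0.2508]
tool_rot: [1.0, -0.001, 0.0, -0.0]
force: [-0.3, -0.1, -1.9]
gripper_width: 0.0518
grip_force: 41.8
```

Request:
step_arm(
  rows=[
    {"x": 0, "y": 0, "z": 0.005, "spin": 0},
    {"x": 0, "y": 0, "z": 0.005, "spin": 0},
  ],
)

```text
t: 40.5
tool_pos: [0.5476, 0.0492, 0.2507]
tool_rot: [1.0, -0.001, 0.0, -0.0]
force: [-0.9, 0.4, 1.9]
gripper_width: 0.0519
grip_force: 42.2
```

Request:
step_arm(
  rows=[
    {"x": 0, "y": 0, "z": 0, "spin": 0},
    {"x": 0, "y": 0, "z": 0, "spin": 0},
    {"x": 0, "y": 0, "z": 0, "spin": 0},
    {"x": 0, "y": 0, "z": 0, "spin": 0},
    {"x": 0, "y": 0, "z": 0, "spin": 0},
  ],
  jaw=0.87,
)

```text
t: 41.0
tool_pos: [0.5475, 0.0492, 0.2504]
tool_rot: [1.0, -0.001, 0.0, 0.0]
force: [0.1, -0.2, -0.3]
gripper_width: 0.0742
grip_force: 0.0
```

Request:
step_arm(
  rows=[
    {"x": 0, "y": 0, "z": -0.2, "spin": 0},
    {"x": 0, "y": 0, "z": -0.5, "spin": 0},
    {"x": 0, "y": 0, "z": -0.8, "spin": 0},
    {"x": 0, "y": 0, "z": -1, "spin": 0},
    {"x": 0, "y": 0, "z": -1, "spin": 0},
  ],
)

```text
t: 41.5
tool_pos: [0.5487, 0.0492, 0.3542]
tool_rot: [1.0, -0.001, 0.003, 0.0]
force: [0.3, -0.3, -1.1]
gripper_width: 0.0741
grip_force: 0.0
```

Request:
step_arm(
  rows=[
    {"x": 0, "y": -0.5, "z": 0, "spin": 0},
    {"x": 0, "y": -1, "z": 0, "spin": 0},
    {"x": 0, "y": -1, "z": 0, "spin": 0},
  ],
)

```text
t: 41.8
tool_pos: [0.5467, 0.1537, 0.3491]
tool_rot: [1.0, 0.001, -0.001, -0.001]
force: [-0.4, -0.0, -0.3]
gripper_width: 0.0742
grip_force: 0.0
```

Request:
step_arm(
  rows=[
    {"x": 0, "y": -0.5, "z": 0, "spin": 0},
    {"x": 0, "y": -1, "z": 0, "spin": 0},
    {"x": 0, "y": -1, "z": 0, "spin": 0},
  ],
)

```text
t: 42.1
tool_pos: [0.5468, 0.2536, 0.349]
tool_rot: [1.0, 0.002, -0.001, -0.001]
force: [-0.1, -1.0, 0.4]
gripper_width: 0.0742
grip_force: 0.0
```

Request:
step_arm(
  rows=[
    {"x": 0, "y": -0.5, "z": 0, "spin": 0},
    {"x": 0, "y": -1, "z": 0, "spin": 0},
    {"x": 0, "y": -1, "z": 0, "spin": 0},
    {"x": 0, "y": -1, "z": 0, "spin": 0},
    {"x": 0, "y": -1, "z": 0, "spin": 0},
  ],
)

```text
t: 42.6
tool_pos: [0.548, 0.3481, 0.3493]
tool_rot: [1.0, -0.001, -0.001, 0.001]
force: [-0.0, -0.5, -0.3]
gripper_width: 0.0742
grip_force: 0.0
```

```bash
python3 - <<'E'
from h import *
st(); im,W,T,K=cloud("top"); save(im,"pics/t5.png")
def rep(n,zl,zh,x,y,r=.06):
    P=W[(W[...,2]>zl)&(W[...,2]<zh)&(abs(W[...,0]-x)<r)&(abs(W[...,1]-y)<r)]
    if len(P)>9: print(n,len(P),cv2.minEnclosingCircle(P[:,:2].astype(np.float32)),np.median(P[:,2]))
    else: print(n,"none")
rep("capR",.13,.16,.548,-.045,.04); rep("capS",.13,.16,.547,.0496,.04); rep("jar",.11,.14,.467,-.334,.04)
rep("beak",.045,.07,.6265,-.085,.03); rep("cruc",.02,.045,.619,.1,.03)
E
```

```text
t 42.6 pos [0.548  0.3481 0.3493] x [ 1.    -0.002 -0.001] y [-0.002 -1.     0.001] z [-0.001 -0.001 -1.   ] F [-0.  -0.5 -0.3] w 0.0742 g 0.0
capR 251 ((0.5478151440620422, -0.04492296651005745), 0.01885225623846054) 0.14348673601006978
capS 252 ((0.5479658842086792, 0.04965533688664436), 0.019136592745780945) 0.1433545352829163
jar 412 ((0.46838894486427307, -0.33347848057746887), 0.023709053173661232) 0.11976238107411419
beak 112 ((0.6267356276512146, -0.08440553396940231), 0.0220416821539402) 0.05772828963697285
cruc 146 ((0.6183231472969055, 0.10005617141723633), 0.021452074870467186) 0.03266941315651106
```

View pics/t5.png

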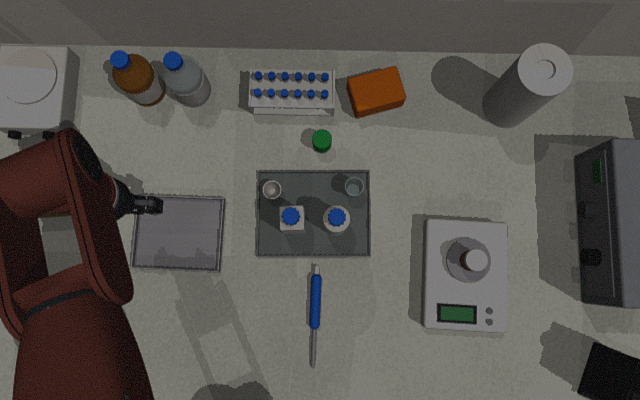

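The bottles are back on their spots at (290,216) and (336,217), within 1 mm of the start. The jar is upright in the middle of the pan (470,260), the beaker and crucible are unmoved, and the arm is clear.

```bash
python3 -c "
from h import *
print(ctrl.sign_off())"
```

```text
the job is handed in; nothing more can be done
None
```

The job is handed in: in the last top-view check the jar stood upright within about 2 mm of the pan's centre, both bottles were within about 1 mm of where they started, and the beaker and crucible were unmoved; the sign-off gave no verdict.

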